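Load the scanner stage and index its hand pulley

TASK

Turn the hand pulley by its rim until its blue mark faces the red pointer, which brings the tray to its loading position, then set every amber jar on the tray, standing upright with its whole base on it and put down rather than dropped. When all are aboard, turn the pulley until its yellow mark faces the pointer, so that the jars stand in front of the bar scanner, still upright on the tray, and let go. Leave the multimeter, mug, screwdriver and tape where they are.

Things in the scene. Friction and masses are not known exactly. Their poses are not given: they have to be found in the camera images.
- pulley (a joint): Angle (rad) of the aluminium hand pulley on its upright axis, growing anticlockwise seen from above. At 0 the blue mark faces the pointer, at 1.8 the yellow one; stops at -0.35 and 2.25. It stays where it is left (friction about 0.15 N m) and drives the tray: 60 mm per rad, along the tray's +x as the angle grows.
- rim_centre (a point): Point on the pulley's axis, level with the rim's top face (88 mm above the bench). The rim is a round upright wall, outer radius 70 mm, inner 60 mm (10 mm thick), to be pinched anywhere from above, one finger inside, one outside. Inside, the web lies 37 mm below the rim's top, with a hub of radius 13 mm, 18 mm high; outside, the grey housing's top lies 48 mm below the rim's top.
- blue_mark (a point): Blue engraved line across the pulley's rim, 5 mm wide (loading mark), continued down the rim's outside and on the web; this point is on the rim's top face, 65 mm from the axis, and turns with the pulley.
- yellow_mark (a point): Yellow engraved line across the rim, 5 mm wide (scanning mark), likewise; it lies 1.8 rad clockwise of the blue one seen from above.
- pointer_tip (a point): Tip of the fixed red wedge-shaped pointer lying on the grey housing, 75.5 mm from the pulley's axis, 42 mm below the rim's top (6 mm high, below the reach of fingers that pinch the rim's upper 35 mm).
- tray_top (a point): Centre of the flat, lipless top of the black tray, 45 mm above the bench; moves with it. The tray is 130 mm along its x, 300 mm along its y. x is its sliding direction, away from the robot, towards the black bar scanner (260 mm wide, 67 mm high, its face 225 mm along x from the tray's centre at loading); z is up.
- jar0_mid (a point): Closed, squat amber glass jar with a heavy base, a white lid and a paper band, 50 mm in diameter, 52 mm tall, about 130 g; one of up to four alike (absent ones read None). The point is its centre, 26 mm above its base; z along its axis. It starts upright on the bench mat, to the right of the rig.
- jar1_mid (a point): Closed, squat amber glass jar with a heavy base, a white lid and a paper band, 50 mm in diameter, 52 mm tall, about 130 g; one of up to four alike (absent ones read None). The point is its centre, 26 mm above its base; z along its axis. It starts upright on the bench mat, to the right of the rig.
- jar2_mid (a point): Closed, squat amber glass jar with a heavy base, a white lid and a paper band, 50 mm in diameter, 52 mm tall, about 130 g; one of up to four alike (absent ones read None). The point is its centre, 26 mm above its base; z along its axis. It starts upright on the bench mat, to the right of the rig.
- jar3_mid (a point): Closed, squat amber glass jar with a heavy base, a white lid and a paper band, 50 mm in diameter, 52 mm tall, about 130 g; one of up to four alike (absent ones read None). The point is its centre, 26 mm above its base; z along its axis. It starts upright on the bench mat, to the right of the rig.
- multimeter: Bystander: yellow multimeter lying flat, 160 x 78 x 45 mm; origin at the centre of its underside.
- mug: Bystander: white mug, 80 mm wide, 90 mm tall; origin at the centre of its underside.
- screwdriver: Bystander: screwdriver with a green handle lying on the bench, near the robot; origin at its underside.
- tape: Bystander: roll of green tape lying flat, 90 mm wide, 19 mm high; origin at the centre of its underside.

How it is judged (in metres and radians):
On the way, in this order (a step that is already met when the one before it is completed fails the run):
1. the blue mark is brought to the pointer (within 0.09 rad) and the pulley is at rest (value of joint pulley between -0.09 and 0.09 rad and velocity of joint pulley between -0.05 and 0.05 rad/s), for 0.3 s.
2. with the blue mark still at the pointer, every jar stands released and upright on the tray (all of step 1 and x of jar0_mid in the frame of tray_top between -0.045 and 0.045 m and y of jar0_mid in the frame of tray_top between -0.13 and 0.13 m and z of jar0_mid in the frame of tray_top between 0.02 and 0.032 m and angle between each of jar0_mid, jar1_mid, jar2_mid, jar3_mid's own z axis and vertical below 0.12 rad and contact force between each of jar0, jar1, jar2, jar3 and the fingers below 0.1 N and x of jar1_mid in the frame of tray_top between -0.045 and 0.045 m and y of jar1_mid in the frame of tray_top between -0.13 and 0.13 m and z of jar1_mid in the frame of tray_top between 0.02 and 0.032 m and x of jar2_mid in the frame of tray_top between -0.045 and 0.045 m and y of jar2_mid in the frame of tray_top between -0.13 and 0.13 m and z of jar2_mid in the frame of tray_top between 0.02 and 0.032 m and x of jar3_mid in the frame of tray_top between -0.045 and 0.045 m and y of jar3_mid in the frame of tray_top between -0.13 and 0.13 m and z of jar3_mid in the frame of tray_top between 0.02 and 0.032 m), for 0.3 s.
3. the yellow mark is brought to the pointer (within 0.09 rad), and the pulley is at rest (value of joint pulley between 1.71 and 1.89 rad and velocity of joint pulley between -0.05 and 0.05 rad/s), for 0.3 s.
At the end, for the whole second after the job is handed in: The yellow mark faces the pointer within 0.09 rad (about 6 mm at the rim), the pulley is at rest, and every jar that is present stands released, still and upright (within 0.12 rad) directly on the tray, its centre within 45 mm of the tray's centre along the tray's x and 130 mm along its y (all of step 3 and x of jar0_mid in the frame of tray_top between -0.045 and 0.045 m and y of jar0_mid in the frame of tray_top between -0.13 and 0.13 m and z of jar0_mid in the frame of tray_top between 0.02 and 0.032 m and angle between each of jar0_mid, jar1_mid, jar2_mid, jar3_mid's own z axis and vertical below 0.12 rad and contact force between each of jar0, jar1, jar2, jar3 and the fingers below 0.1 N and x of jar1_mid in the frame of tray_top between -0.045 and 0.045 m and y of jar1_mid in the frame of tray_top between -0.13 and 0.13 m and z of jar1_mid in the frame of tray_top between 0.02 and 0.032 m and x of jar2_mid in the frame of tray_top between -0.045 and 0.045 m and y of jar2_mid in the frame of tray_top between -0.13 and 0.13 m and z of jar2_mid in the frame of tray_top between 0.02 and 0.032 m and x of jar3_mid in the frame of tray_top between -0.045 and 0.045 m and y of jar3_mid in the frame of tray_top between -0.13 and 0.13 m and z of jar3_mid in the frame of tray_top between 0.02 and 0.032 m and linear speed of each of jar0, jar1, jar2, jar3 below 0.02 m/s); the robot touches nothing.
It fails at once if a jar is let go of more than 30 mm above the tray ((height (world z) of jar0_mid above 0.101 m and contact force between jar0 and the fingers below 0.01 N) or (height (world z) of jar1_mid above 0.101 m and contact force between jar1 and the fingers below 0.01 N) or (height (world z) of jar2_mid above 0.101 m and contact force between jar2 and the fingers below 0.01 N) or (height (world z) of jar3_mid above 0.101 m and contact force between jar3 and the fingers below 0.01 N)).
It fails at once if the multimeter, mug, screwdriver or tape is moved by more than 30 mm (distance of any of multimeter, mug, screwdriver, tape from where it was at the start of the episode above 0.03 m).
Of jar0, jar1, jar2, jar3 only 2 to 4 are there at a start; the rules pass over those that are not, and their reading is None.
At some moment in a run one of jar0, jar1, jar2, jar3 may be knocked a few centimetres aside while the robot is not near it.
It also fails if it takes over 210 s, if anything falls off the work surface, if the arm or the gripper's body presses on something with over 40 N, if the wrist force passes 120 N, or if a joint passes its speed limit or range.

ROBOT

A 6-joint arm with a two-finger parallel gripper is mounted at the origin on the work surface. World frame = base frame: x ahead of the robot, y to its left, z up, the work surface at z = 0. Lengths are in mm, angles in rad, forces in N, time in s.
With the tool pointing down it reaches from about 300 to 825 mm from the base axis. Payload 5.4 kg.
Tool frame: the origin (TCP) lies at the very end of the fingers, on their centre line; the grasp point (between the pads) lies 19 mm behind it; z points along the fingers, y is the line along which they close (so a half turn about z gives the same grasp; the last joint's range is limited). The gripper opens to 92 mm and grips with 3 to 60 N. Pads are 20 mm wide; open, the fingers measure 128 mm over their backs; the gripper's body (75 mm by 189 mm) begins 69 mm behind the grasp point.
Start: joints at [0.901, 0.158, 1.597, -0, 1.386, -0.21], TCP at [255.174, 515.26, 214.601] pointing down, gripper open.
Joint ranges: [-2.91, 2.91], [-0.94, 2.29], [0.18, 2.7], [-1.29, 4.43], [0.17, 2.64], [-3, 3]. Speed limits (rad/s): [2.57, 2.57, 3.14, 3.14, 3.14, 3.14].

INTERFACE

Orientations are given as a rotation vector (axis times angle).
In Python, from plant import ctrl gives the robot as it stands.
- The arm moves only by the tool carry_out, never from a script. Its argument "series" is a list of rows, each an object with "translation": the shift along the tool's x, y, z in m, a list of three; "delta_rot": the turn, a rotation vector about the tool's x, y, z in rad, a list of three; "claw": the closure in counts, from 0 (fully open) to 255 (shut). In form: [{"translation": [dx, dy, dz], "delta_rot": [ax, ay, az], "claw": claw}, ...]. A call has 1 to 20 rows; each row shifts and turns the commanded pose from where the row before left it, along the tool's axes as they then stand; what a row does not reach is not made up. A row lasts 1/12 s, in which the tool goes at most 41.7 mm and 7.16 degrees, less where a joint would pass 70% of its speed; a pose out of reach is approached as far as the arm can. A call with a gripper value outside its range is refused whole. The fingers move at their own pace and stop on an object; "squeeze" is the grip in N (left out, the last holds). Time passes only in rows, so rows that do not move let the fingers close. It gives the time, the measured TCP pose, the force, the opening and the grip force at its end, in the units of the state.
- ctrl.observe(): the state, without advancing time (a new reading comes with each control period).
- ctrl.snapshot(name): name is "side" or "top" or "wrist"; returns (picture, depth): 400x640x3 uint8, red, green, blue; 400x640 float32, mm along the optical axis (not along the pixel's ray), 0 where there is no reading.
- ctrl.get_calibration(name): a dict with "intrinsics" (3x3 intrinsics, pixels), "R" (3x3) and "t" (3): a world point X has camera coordinates R X + t. Camera axes: x right, y down, z forward; pixel columns grow to the right and rows downward; lengths in mm; the calibration is good to about 2 mm. A picture is of the moment at which its call begins: read the wrist's pose just before it. get_calibration takes no time and is no camera call; for the wrist camera it gives the pose at the moment of the call.
- ctrl.sign_off(): hands the job in; it is judged then, once.
Trained networks look in the newest picture that a camera, given by its name, has taken for a name from the list of things; names that differ only in an ending like _2 or _b are one class to them, and where a whole thing is asked for, a point or a joint stands for the part that bears it (a point fixed in the world has none). Each returns a list of dicts, best first, with "conf" (0 to 1); they miss things now and then, are a little off and sometimes report something else, mostly with a low value. They report only what shows in the picture. A call takes as long as a camera call.
- ctrl.boxes_of(camera, target): "bbox" ([centre column, centre row, width, height] as shares, 0 to 1, of the picture: columns of its width, rows of its height, round what is visible of it).
- ctrl.spot_point(camera, target): "location" ([column, row] as shares, 0 to 1, of the picture: columns of its width, rows of its height: a listed point, or the origin of a listed thing).
The state is a dict: "time": time; "joints": joint angles; "dq": joint speeds; "tau": joint torques, N m; "position": TCP position; "tool_rot": TCP orientation; "wrist_force": force on the tool from outside, world axes, zero at the start; "moment": the same for the moment, N m; "opening": finger opening in mm; "finger_force": force on a finger pad.
Only numpy, scipy, OpenCV 4.12 (cv2) and the standard library are available. Lean on these libraries where they do the work, as an engineer would, in place of code of your own. Each camera call takes 0.05 s, during which the arm holds its last target. There are 200 camera calls.

## Working session

There is one attempt and no reset: what is moved stays moved. The work goes in short steps, Python scripts to look and compute and a tool call to move; the robot and the scene stay as the last step left them, time stands still between calls to the robot, and variables do not carry over. Pictures are saved under pics/ and viewed, at most 14 in all, crops included, and the job is handed in when it is done.

Besides the shell and the picture viewer there is one more tool, called after "Call:" in YAML: its name, and indented under it one key for each argument. carry_out: Moves the arm, as the interface text tells. Its arguments: {"type":"object","properties":{"series":{"type":"array"},"squeeze":{"type":"number"}},"required":["series"]}

```bash
mkdir -p pics; ls; cat > h.py <<'E'
import numpy as np, cv2
from plant import ctrl
def cal(n):
    c=ctrl.get_calibration(n); return np.array(c["intrinsics"]),np.array(c["R"]),np.array(c["t"])
def atz(n,uv,z,c=None):
    K,R,t=c or cal(n); d=R.T@np.linalg.solve(K,[uv[0],uv[1],1]); o=-R.T@t
    return o+d*(z-o[2])/d[2]
def proj(n,X,c=None):
    K,R,t=c or cal(n); p=K@(R@np.array(X,float)+t); return p[:2]/p[2]
def snap(n,f=None):
    c=cal(n); im,d=ctrl.snapshot(n)
    if f: cv2.imwrite(f,im[:,:,::-1])
    return im,d,c
def pts(n,t,z,c=None,k=4):
    return [(np.round(atz(n,np.array(r["location"])*[640,400],z,c),1)[:2].tolist(),np.round(np.array(r["location"])*[640,400]).tolist(),round(r["conf"],2)) for r in ctrl.spot_point(n,t)[:k]]
E
python3 - <<'E'
from h import *
print(ctrl.observe())
for n in("top","side"):
    im,d,c=snap(n,f"pics/{n}0.png")
    print(n,-c[1].T@c[2])
    for t,z in(("rim_centre",88),("blue_mark",88),("yellow_mark",88),("pointer_tip",46),("tray_top",45),("jar0_mid",26)):
        print(t,pts(n,t,z,c,6))
E
```

```text
pics
{'time': 0.0, 'joints': array([ 9.00886242e-01,  1.59043950e-01,  1.59823571e+00,  8.67360384e-06,
        1.38618899e+00, -2.10078245e-01]), 'dq': array([1.68791475e-03, 2.38395119e-03, 1.44390873e-03, 1.27609684e-03,
       5.46197407e-05, 1.86410972e-04]), 'tau': array([ 1.33608355e-03, -3.85566902e+01, -3.22113776e+01,  7.02836551e-02,
        3.78183019e-02, -1.54299623e-04]), 'position': array([254.7905963 , 514.76788351, 213.62004716]), 'tool_rot': array([-7.15773654e-01, -3.05813620e+00,  2.65974216e-03]), 'wrist_force': array([-0.2015323 , -0.56724425,  0.53193626]), 'moment': array([ 0.016498  , -0.04999852, -0.00824178]), 'finger_force': 0.0, 'opening': 91.88463294140384}
top [ 200.70656958   57.74360729 1461.53594032]
rim_centre [([516.8, 217.9], [258.0, 184.0], 0.67)]
blue_mark [([561.2, 244.4], [249.0, 169.0], 0.94)]
yellow_mark [([531.1, 154.8], [281.0, 179.0], 0.63)]
pointer_tip [([573.8, 176.6], [274.0, 168.0], 0.6)]
tray_top [([543.5, -25.9], [345.0, 177.0], 0.78)]
jar0_mid [([307.4, 293.6], [233.0, 262.0], 0.64)]
side [ 154.50689738 1192.39055837  979.02205163]
rim_centre [([520.7, 209.5], [287.0, 229.0], 0.65)]
blue_mark [([571.2, 249.2], [265.0, 236.0], 0.84)]
yellow_mark [([533.4, 160.8], [288.0, 218.0], 0.71)]
pointer_tip [([569.4, 178.1], [275.0, 231.0], 0.92)]
tray_top [([536.9, -18.2], [305.0, 194.0], 0.88)]
jar0_mid []
```

```bash
python3 - <<'E'
import cv2
a=cv2.imread("pics/top0.png")[90:340,180:520]; cv2.imwrite("pics/top0c.png",cv2.resize(a,None,fx=2.3,fy=2.3,interpolation=cv2.INTER_CUBIC))
E
```

```text
(no output)
```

View pics/top0.png

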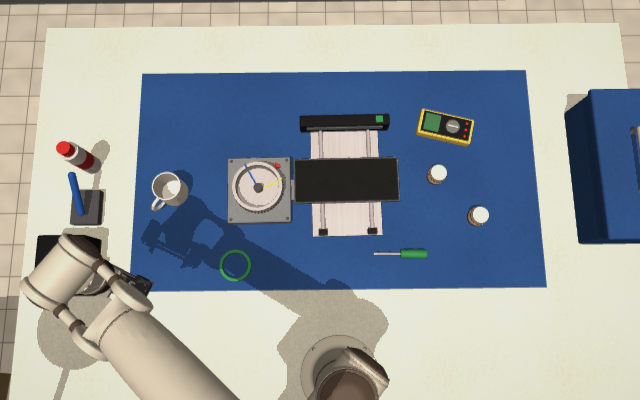

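View pics/top0c.png

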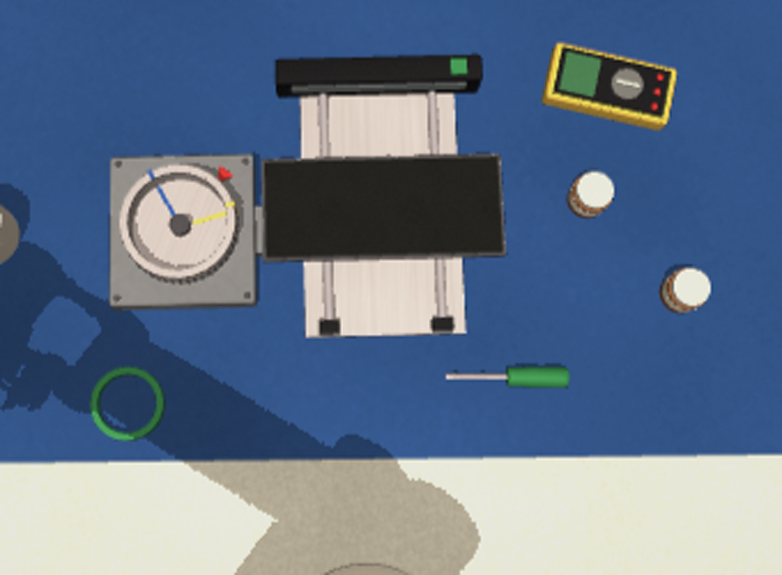

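View pics/side0.png

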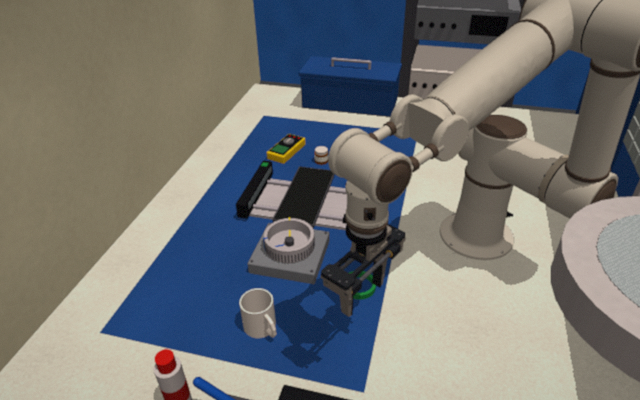

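The top view shows the pulley near (258,187), with the blue mark up-left of the red pointer (277,166). The tray is at (346,180), and two jars stand at (437,174) and (478,215). The mug, multimeter, screwdriver and tape all sit clear of these. Next I'll measure by depth.

```bash
cat >> h.py <<'E'
from scipy.optimize import least_squares
def cloud(d,c):
    K,R,t=c; v,u=np.mgrid[:400,:640]; P=np.stack([u,v,np.ones_like(u)],-1)@np.linalg.inv(K).T*d[...,None]
    W=(P-t)@R; W[d==0]=np.nan; return W
def fit(P,r0):
    f=lambda p:np.hypot(P[:,0]-p[0],P[:,1]-p[1])-p[2]
    return least_squares(f,[*np.median(P[:,:2],0),r0],loss="soft_l1").x
def jars(im,W,zlo=46,zhi=60,reg=(250,800,-500,-175)):
    m=(W[...,2]>zlo)&(W[...,2]<zhi)&(W[...,0]>reg[0])&(W[...,0]<reg[1])&(W[...,1]>reg[2])&(W[...,1]<reg[3])&(im.min(2)>150)
    n,l,s,cc=cv2.connectedComponentsWithStats(m.astype(np.uint8))
    return [(s[i,4],cc[i].round(1),np.nanmean(W[l==i],0).round(1)) for i in range(1,n) if s[i,4]>25]
E
cat > look.py <<'E'
from h import *
im,d,c=snap("top"); W=cloud(d,c)
for j in jars(im,W): print("jar",*j)
Z=W[...,2]; X,Y=W[...,0],W[...,1]
near=np.hypot(X-517,Y-217)<95
P=W[near&(Z>82)&(Z<94)]; print("rim",len(P),fit(P,65),np.median(P[:,2]))
h=im.astype(int); r,g,b=h[...,0],h[...,1],h[...,2]
cx,cy=fit(P,65)[:2]
for nm,m,z in(("red",(r>150)&(g<80)&(b<80),48),("blue",(b>r+60)&(Z>45),None),("yel",(r>b+60)&(g>b+60),None)):
    m=m&near; u=np.argwhere(m)
    Q=np.array([atz("top",(q[1],q[0]),z,c) for q in u]) if z else W[m]
    if not len(Q): continue
    a=np.arctan2(Q[:,1]-cy,Q[:,0]-cx); print(nm,len(Q),"ang",np.median(a).round(3),"rad",np.hypot(Q[:,0]-cx,Q[:,1]-cy).round(0)[:12],"ang top",a.round(2)[:12])
tm=(Z>40)&(Z<50)&(im.max(2)<60)&(X>350)&(X<650)&(Y<140)&(Y>-220)
print("tray",W[tm].min(0),W[tm].max(0),cv2.minAreaRect(W[tm][:,:2].astype(np.float32)))
E
python3 look.py; python3 -c "
from h import *
from scipy.spatial.transform import Rotation as R
print(R.from_rotvec(ctrl.observe()['tool_rot']).as_matrix().round(3))"
```

```text
jar 186 [438.5 172.2] [ 553.9 -291.3   53.4]
jar 199 [480.4 214.6] [ 430.3 -401.8   52.9]
rim 534 [511.65790709 221.30241629  64.71381098] 88.85865262560655
red 19 ang -0.641 rad [89. 90. 92. 86. 88. 89. 91. 85. 87. 89. 91. 81.] ang top [-0.55 -0.58 -0.6  -0.57 -0.59 -0.62 -0.65 -0.61 -0.64 -0.67 -0.69 -0.61]
blue 23 ang 0.517 rad [72. 71. 69. 67. 64. 60. 56. 52. 52. 49. 46. 45.] ang top [0.53 0.5  0.51 0.53 0.5  0.52 0.51 0.54 0.49 0.52 0.55 0.49]
yel 41 ang -1.248 rad [73. 62. 65. 67. 70. 61. 64. 66. 69. 51. 53. 56.] ang top [-1.06 -1.22 -1.24 -1.26 -1.25 -1.27 -1.29 -1.29 -1.32 -1.21 -1.2  -1.24]
tray [ 474.81236475 -173.55703723   40.03359139] [600.34003256 132.37759762  49.99953168] ((537.7053833007812, -20.75274658203125), (123.17030334472656, 305.92523193359375), 0.8774470686912537)
[[-0.896  0.444  0.   ]
 [ 0.444  0.896 -0.   ]
 [-0.     0.    -1.   ]]
```

Call:
carry_out:
  series:
    - {"translation":[-0.024,-0.0056,0],"delta_rot":[0,0,0],"claw":140}
    - {"translation":[-0.024,-0.0056,0],"delta_rot":[0,0,0],"claw":140}
    - {"translation":[-0.024,-0.0056,0],"delta_rot":[0,0,0],"claw":140}
    - {"translation":[-0.024,-0.0056,0],"delta_rot":[0,0,0],"claw":140}
    - {"translation":[-0.024,-0.0056,0],"delta_rot":[0,0,0],"claw":140}
    - {"translation":[-0.024,-0.0056,0],"delta_rot":[0,0,0],"claw":140}
    - {"translation":[-0.024,-0.0056,0],"delta_rot":[0,0,0],"claw":140}
    - {"translation":[-0.024,-0.0056,0],"delta_rot":[0,0,0],"claw":140}
    - {"translation":[-0.024,-0.0056,0],"delta_rot":[0,0,0],"claw":140}
    - {"translation":[-0.024,-0.0056,0],"delta_rot":[0,0,0],"claw":140}
    - {"translation":[-0.024,-0.0056,0],"delta_rot":[0,0,0],"claw":140}
    - {"translation":[-0.024,-0.0056,0],"delta_rot":[0,0,0],"claw":140}
    - {"translation":[-0.024,-0.0056,0],"delta_rot":[0,0,0],"claw":140}
    - {"translation":[-0.024,-0.0056,0],"delta_rot":[0,0,0],"claw":140}
    - {"translation":[-0.024,-0.0056,0],"delta_rot":[0,0,0],"claw":140}
    - {"translation":[0,0,0],"delta_rot":[0,0,0],"claw":140}
    - {"translation":[0,0,0],"delta_rot":[0,0,0],"claw":140}
  squeeze: 15

```text
time: 2.17
position: [541.0, 279.6, 214.4]
tool_rot: [-0.719, -3.058, -0.0]
wrist_force: [0.6, 0.8, -0.3]
opening: 41.5
finger_force: 0.0
```

```bash
cat > go.py <<'E'
import sys
from h import *
from scipy.spatial.transform import Rotation as R
s=ctrl.observe(); M=R.from_rotvec(s["tool_rot"]).as_matrix()
print("t",round(s["time"],2),"pos",s["position"].round(1),"tyang",np.arctan2(M[1,1],M[0,1]).round(3),"tz",M[:,2].round(3),"open",round(s["opening"],1),"q1,6",s["joints"][[0,5]].round(2),"F",s["wrist_force"].round(1),s["finger_force"])
if len(sys.argv)>3:
    d=np.array([float(a) for a in sys.argv[1:4]])-s["position"]; print("tool delta",(M.T@d).round(1))
E
python3 go.py 540.5 279.5 65
python3 - <<'E'
from h import *
im,d,c=snap("wrist","pics/w0.png"); W=cloud(d,c)
P=W[(W[...,2]>84)&(W[...,2]<93)]; P=P[np.hypot(P[:,0]-512,P[:,1]-221)<85]
print(len(P),fit(P,65),np.median(P[:,2]))
E
```

```text
t 2.17 pos [541.  279.6 214.4] tyang 1.109 tz [-0.  0. -1.] open 41.5 q1,6 [ 0.28 -0.83] F [ 0.6  0.8 -0.3] 0.0
tool delta [  0.3  -0.3 149.4]
4643 [513.89828881 223.20522714  64.37300323] 87.93166651418494
```

Call:
carry_out:
  series:
    - {"translation":[0,0.001,0.02],"delta_rot":[0,0,0],"claw":140}
    - {"translation":[0,0,0.02],"delta_rot":[0,0,0],"claw":140}
    - {"translation":[0,0,0.02],"delta_rot":[0,0,0],"claw":140}
    - {"translation":[0,0,0.02],"delta_rot":[0,0,0],"claw":140}
    - {"translation":[0,0,0.02],"delta_rot":[0,0,0],"claw":140}
    - {"translation":[0,0,0.02],"delta_rot":[0,0,0],"claw":140}
    - {"translation":[0,0,0.015],"delta_rot":[0,0,0],"claw":140}
    - {"translation":[0,0,0.015],"delta_rot":[0,0,0],"claw":140}
    - {"translation":[0,0,0],"delta_rot":[0,0,0],"claw":140}
    - {"translation":[0,0,0],"delta_rot":[0,0,0],"claw":255}
    - {"translation":[0,0,0],"delta_rot":[0,0,0],"claw":255}
    - {"translation":[0,0,0],"delta_rot":[0,0,0],"claw":255}
    - {"translation":[0,0,0],"delta_rot":[0,0,0],"claw":255}
    - {"translation":[0,0,0],"delta_rot":[0,0,0],"claw":255}
    - {"translation":[0,0,0],"delta_rot":[0,0,0],"claw":255}
  squeeze: 15

```text
time: 3.47
position: [541.3, 279.6, 65.8]
tool_rot: [0.714, 3.058, -0.005]
wrist_force: [-1.6, -5.9, 5.5]
opening: 10.8
finger_force: 14.8
```

```bash
python3 go.py
```

```text
t 3.47 pos [541.3 279.6  65.8] tyang 1.112 tz [ 0.    -0.003 -1.   ] open 10.8 q1,6 [ 0.28 -0.83] F [-1.6 -5.9  5.5] 14.814652488275897
```

Call:
carry_out:
  series:
    - {"translation":[-0.00584,-0.00026,0],"delta_rot":[0,0,0.09],"claw":255}
    - {"translation":[-0.00584,-0.00026,0],"delta_rot":[0,0,0.09],"claw":255}
    - {"translation":[-0.00584,-0.00026,0],"delta_rot":[0,0,0.09],"claw":255}
    - {"translation":[-0.00584,-0.00026,0],"delta_rot":[0,0,0.09],"claw":255}
    - {"translation":[-0.00584,-0.00026,0],"delta_rot":[0,0,0.09],"claw":255}
    - {"translation":[-0.00584,-0.00026,0],"delta_rot":[0,0,0.09],"claw":255}
    - {"translation":[-0.00584,-0.00026,0],"delta_rot":[0,0,0.09],"claw":255}
    - {"translation":[-0.00584,-0.00026,0],"delta_rot":[0,0,0.09],"claw":255}
    - {"translation":[-0.00584,-0.00026,0],"delta_rot":[0,0,0.09],"claw":255}
    - {"translation":[-0.00584,-0.00026,0],"delta_rot":[0,0,0.09],"claw":255}
    - {"translation":[-0.00584,-0.00026,0],"delta_rot":[0,0,0.09],"claw":255}
    - {"translation":[-0.00584,-0.00026,0],"delta_rot":[0,0,0.09],"claw":255}
    - {"translation":[-0.00584,-0.00026,0],"delta_rot":[0,0,0.09],"claw":255}
    - {"translation":[0,0,0],"delta_rot":[0,0,0],"claw":255}
    - {"translation":[0,0,0],"delta_rot":[0,0,0],"claw":255}

```text
time: 4.72
position: [577.1, 217.7, 65.8]
tool_rot: [2.284, 2.155, -0.003]
wrist_force: [-3.1, -6.0, 5.2]
opening: 10.5
finger_force: 14.7
```

```bash
python3 go.py; python3 look.py; python3 - <<'E'
from h import *
im,d,c=snap("top"); cv2.imwrite("pics/t1.png",cv2.resize(im[90:270,180:520,::-1],None,fx=2.3,fy=2.3,interpolation=cv2.INTER_CUBIC))
E
```

```text
t 4.72 pos [577.1 217.7  65.8] tyang -0.058 tz [-0.    -0.002 -1.   ] open 10.5 q1,6 [0.17 0.23] F [-3.1 -6.   5.2] 14.706370085477829
jar 184 [438.5 172.2] [ 553.9 -291.4   52.9]
jar 193 [480.5 214.6] [ 430.3 -402.1   52.9]
rim 93 [513.366847   240.81971544  83.92787092] 89.20858606699979
red 10 ang -0.811 rad [101.  99. 101.  97.  99. 101. 103.  95.  97.  99.] ang top [-0.75 -0.77 -0.79 -0.79 -0.81 -0.83 -0.85 -0.81 -0.83 -0.85]
tray [ 398.33945746 -175.45963884   40.04696727] [555.8888698  132.29354314  49.99776303] ((476.98712158203125, -21.570877075195312), (307.8674011230469, 157.48553466796875), 89.94081115722656)
```

View pics/t1.png

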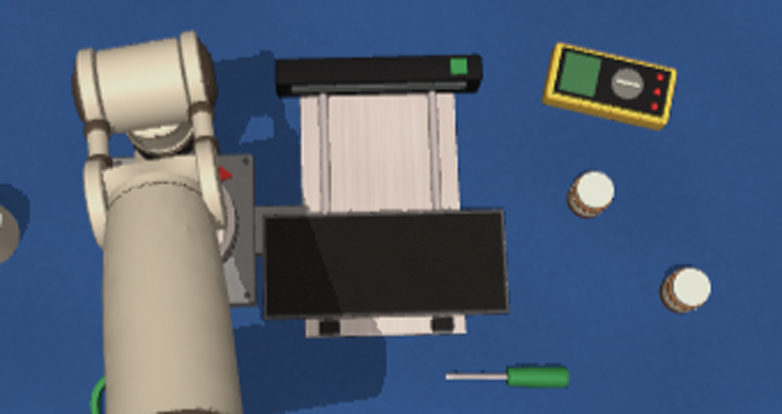

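The tray slid about 70 mm towards the robot, and the arm now hides the pulley (picture around (160,200)). I'll release, lift, and check the marks.

Call:
carry_out:
  series:
    - {"translation":[0,0,0],"delta_rot":[0,0,0],"claw":140}
    - {"translation":[0,0,0],"delta_rot":[0,0,0],"claw":140}
    - {"translation":[0,0,0],"delta_rot":[0,0,0],"claw":140}
    - {"translation":[0,0,0],"delta_rot":[0,0,0],"claw":140}
    - {"translation":[0,0,-0.02],"delta_rot":[0,0,0],"claw":140}
    - {"translation":[0,0,-0.02],"delta_rot":[0,0,0],"claw":140}
    - {"translation":[0,0,-0.025],"delta_rot":[0,0,0],"claw":140}
    - {"translation":[0,0,-0.025],"delta_rot":[0,0,0],"claw":140}
    - {"translation":[0,0,-0.025],"delta_rot":[0,0,0],"claw":140}
    - {"translation":[0,0,-0.025],"delta_rot":[0,0,0],"claw":140}
    - {"translation":[0,0,-0.025],"delta_rot":[0,0,0],"claw":140}
    - {"translation":[0,-0.03,-0.025],"delta_rot":[0,0,0],"claw":140}
    - {"translation":[0,-0.03,0],"delta_rot":[0,0,0],"claw":140}
    - {"translation":[0,-0.03,0],"delta_rot":[0,0,0],"claw":140}
    - {"translation":[0,0,0],"delta_rot":[0,0,0],"claw":140}
    - {"translation":[0,0,0],"delta_rot":[0,0,0],"claw":140}

```text
time: 6.15
position: [486.3, 224.7, 254.6]
tool_rot: [2.285, 2.156, 0.001]
wrist_force: [0.8, -0.7, 0.8]
opening: 41.4
finger_force: 0.0
```

```bash
python3 go.py; python3 - <<'E'
from h import *
im,d,c=snap("wrist","pics/w1.png"); W=cloud(d,c)
P=W[(W[...,2]>84)&(W[...,2]<93)]; P=P[np.hypot(P[:,0]-512,P[:,1]-221)<85]
f=fit(P,65); print(len(P),f,np.median(P[:,2]))
for n in("wrist",):
  for t,z in(("blue_mark",88),("yellow_mark",88),("pointer_tip",46),("rim_centre",88)):
    p=pts(n,t,z,c,2)
    for q in p: print(t,q,np.arctan2(q[0][1]-f[1],q[0][0]-f[0]))
h=im.astype(int); r,g,b=h[...,0],h[...,1],h[...,2]; near=np.hypot(W[...,0]-f[0],W[...,1]-f[1])<95
for nm,m in(("red",(r>130)&(g<80)&(b<80)),("blue",(b>r+50)&(W[...,2]>45)),("yel",(r>b+60)&(g>b+60))):
    Q=W[m&near]; a=np.arctan2(Q[:,1]-f[1],Q[:,0]-f[0]); R=np.hypot(Q[:,0]-f[0],Q[:,1]-f[1])
    print(nm,len(Q),np.nanmedian(a),np.nanmin(R),np.nanmax(R), np.nanmedian(a[R<np.nanmin(R)+5]))
E
```

```text
t 6.15 pos [486.3 224.7 254.6] tyang -0.058 tz [ 0.  0. -1.] open 41.4 q1,6 [0.21 0.26] F [ 0.8 -0.7  0.8] 0.0
3866 [513.7464923  223.02179405  64.35253932] 87.94093093515394
blue_mark ([567.5, 183.2], [396.0, 211.0], 0.9) -0.6376014212837569
yellow_mark ([459.7, 182.9], [294.0, 217.0], 0.85) -2.503001010879603
pointer_tip ([574.7, 173.2], [394.0, 206.0], 0.82) -0.6852452476770119
rim_centre ([514.0, 220.7], [344.0, 179.0], 0.82) -1.4620410144013039
red 64 -0.6408655205030634 69.95853735086676 94.65750727219208 -0.5913690243112641
blue 235 -0.6721254050404444 9.823871223203522 71.8508409054773 -1.8394565081146474
yel 654 1.5936816610315887 16.272020864119618 72.3093839902492 -2.3734849888094938
```

View pics/w1.png

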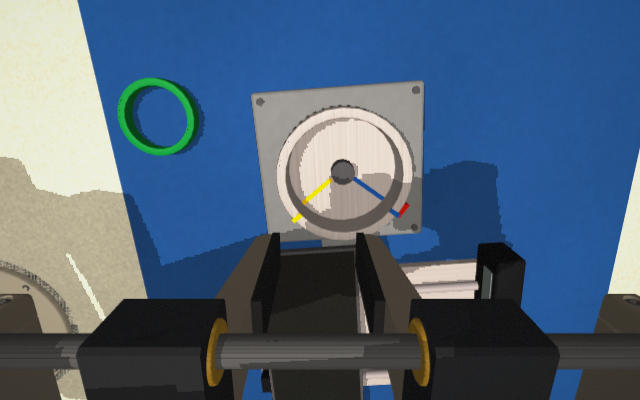

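Blue mark (397,213) points at the red pointer (405,208). I'll confirm this from the top view once the arm is clear, on the way to the first jar.

Call:
carry_out:
  series:
    - {"translation":[-0.0284,0.0054,0],"delta_rot":[0,0,0],"claw":0}
    - {"translation":[-0.0284,0.0054,0],"delta_rot":[0,0,0],"claw":0}
    - {"translation":[-0.0284,0.0054,0],"delta_rot":[0,0,0],"claw":0}
    - {"translation":[-0.0284,0.0054,0],"delta_rot":[0,0,0],"claw":0}
    - {"translation":[-0.0284,0.0054,0],"delta_rot":[0,0,0],"claw":0}
    - {"translation":[-0.0284,0.0054,0],"delta_rot":[0,0,0],"claw":0}
    - {"translation":[-0.0284,0.0054,0],"delta_rot":[0,0,0],"claw":0}
    - {"translation":[-0.0284,0.0054,0],"delta_rot":[0,0,0],"claw":0}
    - {"translation":[-0.0284,0.0054,0],"delta_rot":[0,0,0],"claw":0}
    - {"translation":[-0.0284,0.0054,0],"delta_rot":[0,0,0],"claw":0}
    - {"translation":[-0.0284,0.0054,0],"delta_rot":[0,0,0],"claw":0}
    - {"translation":[-0.0284,0.0054,0],"delta_rot":[0,0,0],"claw":0}
    - {"translation":[-0.0284,0.0054,0],"delta_rot":[0,0,0],"claw":0}
    - {"translation":[-0.0284,0.0054,0],"delta_rot":[0,0,0],"claw":0}
    - {"translation":[-0.0284,0.0054,0],"delta_rot":[0,0,0],"claw":0}
    - {"translation":[-0.0284,0.0054,0],"delta_rot":[0,0,0],"claw":0}
    - {"translation":[-0.0284,0.0054,0],"delta_rot":[0,0,0],"claw":0}
    - {"translation":[-0.0284,0.0054,0],"delta_rot":[0,0,0],"claw":0}
    - {"translation":[0,0,0],"delta_rot":[0,0,0],"claw":0}
    - {"translation":[0,0,0],"delta_rot":[0,0,0],"claw":0}

```text
time: 8.07
position: [554.0, -293.3, 253.8]
tool_rot: [-2.288, -2.151, -0.0]
wrist_force: [0.3, -0.1, 0.0]
opening: 91.8
finger_force: 0.0
```

```bash
python3 go.py; python3 look.py; python3 - <<'E'
from h import *
im,d,c=snap("top")
cv2.imwrite("pics/t2.png",cv2.resize(im[140:230,215:405,::-1],None,fx=4,fy=4,interpolation=cv2.INTER_CUBIC))
W=cloud(d,c)
# scanner face, tray edges along x at columns y
for y in(-60,0,60):
    m=(abs(W[...,1]-y)<4)&(W[...,2]>39)&(W[...,2]<75)&(im.max(2)<70)
    x=np.sort(W[m][:,0]); g=np.where(np.diff(x)>20)[0]
    print(y,x[0],[(x[i],x[i+1]) for i in g],x[-1])
im,d,c=snap("wrist","pics/w2.png"); W=cloud(d,c)
for j in jars(im,W,44,60,(250,800,-600,-175)): print("wjar",*j)
P=W[(W[...,2]>48)&(W[...,2]<57)&(im.min(2)>120)&(abs(W[...,1]+291)<60)]
print(fit(P,20))
E
```

```text
t 8.07 pos [ 554.  -293.3  253.8] tyang -0.062 tz [-0.001  0.001 -1.   ] open 91.8 q1,6 [-0.68 -0.62] F [ 0.3 -0.1  0. ] 0.0
jar 190 [480.5 214.4] [ 430.8 -402.1   53.2]
rim 522 [511.57540699 221.05973128  64.80608454] 88.81886465421752
red 13 ang -0.644 rad [89. 90. 92. 88. 89. 91. 87. 89. 91. 85. 86. 88.] ang top [-0.55 -0.57 -0.6  -0.59 -0.62 -0.64 -0.64 -0.66 -0.69 -0.66 -0.69 -0.71]
blue 22 ang -0.634 rad [69. 72. 65. 67. 63. 60. 56. 57. 54. 49. 46. 41.] ang top [-0.64 -0.65 -0.63 -0.67 -0.65 -0.63 -0.62 -0.66 -0.64 -0.66 -0.61 -0.62]
yel 35 ang -2.468 rad [16. 18. 17. 20. 22. 23. 24. 25. 26. 30. 29. 31.] ang top [-2.46 -2.34 -2.56 -2.44 -2.35 -2.53 -2.43 -2.59 -2.5  -2.44 -2.56 -2.49]
tray [ 397.7523592  -176.19343018   40.00778728] [556.22935338 132.34708397  49.99330431] ((466.98992919921875, -16.633560180664062), (311.1709899902344, 154.2991485595703), 85.4536361694336)
-60 402.3339200295006 [(np.float64(526.8275037256783), np.float64(688.1499755929434))] 723.0242055070072
0 403.57008100261794 [(np.float64(524.6424109955141), np.float64(687.8508827179498))] 724.8926217986351
60 400.5296466831927 [(np.float64(525.6891942221191), np.float64(686.9483589321304))] 723.1997724128414
wjar 1211 [318.1 169. ] [ 555.4 -290.9   52.1]
wjar 140 [236.7 265.8] [ 448.7 -405.9   52.3]
[ 555.61536706 -290.93687801   15.88570361]
```

View pics/t2.png

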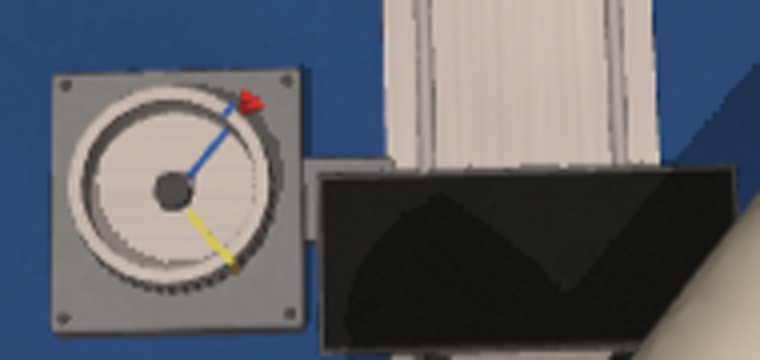

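View pics/w2.png

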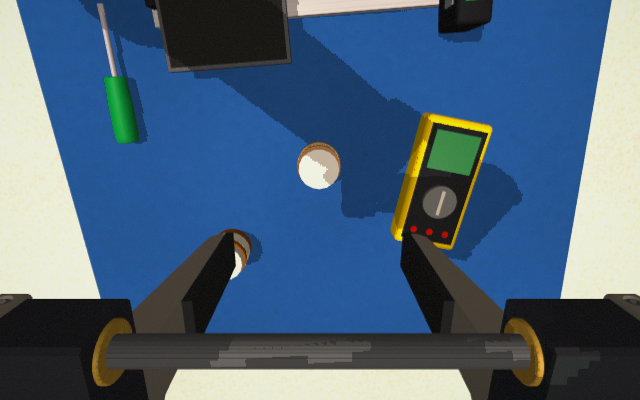

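Marks coincide: blue −0.634 against red −0.644. Jar A sits at (319,166) in the wrist view, at world (555,−291), and the multimeter is clear of the fingers. There are only two jars.

Call:
carry_out:
  series:
    - {"translation":[0.0024,0.001,0.02],"delta_rot":[0,0,0],"claw":50}
    - {"translation":[0,0,0.03],"delta_rot":[0,0,0],"claw":50}
    - {"translation":[0,0,0.03],"delta_rot":[0,0,0],"claw":50}
    - {"translation":[0,0,0.03],"delta_rot":[0,0,0],"claw":50}
    - {"translation":[0,0,0.03],"delta_rot":[0,0,0],"claw":50}
    - {"translation":[0,0,0.025],"delta_rot":[0,0,0],"claw":50}
    - {"translation":[0,0,0.02],"delta_rot":[0,0,0],"claw":50}
    - {"translation":[0,0,0.02],"delta_rot":[0,0,0],"claw":50}
    - {"translation":[0,0,0.02],"delta_rot":[0,0,0],"claw":50}
    - {"translation":[0,0,0.01],"delta_rot":[0,0,0],"claw":50}
    - {"translation":[0,0,0.01],"delta_rot":[0,0,0],"claw":50}
    - {"translation":[0,0,0],"delta_rot":[0,0,0],"claw":50}
    - {"translation":[0,0,0],"delta_rot":[0,0,0],"claw":255}
    - {"translation":[0,0,0],"delta_rot":[0,0,0],"claw":255}
    - {"translation":[0,0,0],"delta_rot":[0,0,0],"claw":255}
    - {"translation":[0,0,0],"delta_rot":[0,0,0],"claw":255}
    - {"translation":[0,0,0],"delta_rot":[0,0,0],"claw":255}
  squeeze: 15

```text
time: 9.63
position: [555.9, -289.9, 10.8]
tool_rot: [2.285, 2.154, 0.0]
wrist_force: [-0.5, 0.3, 4.2]
opening: 49.7
finger_force: 15.0
```

```bash
python3 go.py 466 40 130
```

```text
t 9.63 pos [ 555.9 -289.9   10.8] tyang -0.059 tz [ 0.002 -0.001 -1.   ] open 49.7 q1,6 [-0.67 -0.61] F [-0.5  0.3  4.2] 15.000611990690231
tool delta [ 323.9 -109.  -119.7]
```

Call:
carry_out:
  series:
    - {"translation":[0,0,-0.01],"delta_rot":[0,0,0],"claw":255}
    - {"translation":[0,0,-0.02],"delta_rot":[0,0,0],"claw":255}
    - {"translation":[0,0,-0.02],"delta_rot":[0,0,0],"claw":255}
    - {"translation":[0,0,-0.02],"delta_rot":[0,0,0],"claw":255}
    - {"translation":[0,0,-0.02],"delta_rot":[0,0,0],"claw":255}
    - {"translation":[0.0231,-0.0078,0],"delta_rot":[0,0,0],"claw":255}
    - {"translation":[0.0231,-0.0078,0],"delta_rot":[0,0,0],"claw":255}
    - {"translation":[0.0231,-0.0078,0],"delta_rot":[0,0,0],"claw":255}
    - {"translation":[0.0231,-0.0078,0],"delta_rot":[0,0,0],"claw":255}
    - {"translation":[0.0231,-0.0078,0],"delta_rot":[0,0,0],"claw":255}
    - {"translation":[0.0231,-0.0078,0],"delta_rot":[0,0,0],"claw":255}
    - {"translation":[0.0231,-0.0078,0],"delta_rot":[0,0,0],"claw":255}
    - {"translation":[0.0231,-0.0078,0],"delta_rot":[0,0,0],"claw":255}
    - {"translation":[0.0231,-0.0078,0],"delta_rot":[0,0,0],"claw":255}
    - {"translation":[0.0231,-0.0078,0],"delta_rot":[0,0,0],"claw":255}
    - {"translation":[0.0231,-0.0078,0],"delta_rot":[0,0,0],"claw":255}
    - {"translation":[0.0231,-0.0078,0],"delta_rot":[0,0,0],"claw":255}
    - {"translation":[0.0231,-0.0078,0],"delta_rot":[0,0,0],"claw":255}
    - {"translation":[0.0231,-0.0078,0],"delta_rot":[0,0,0],"claw":255}
    - {"translation":[0,0,0],"delta_rot":[0,0,0],"claw":255}

```text
time: 11.3
position: [463.6, 43.2, 99.7]
tool_rot: [-2.281, -2.157, -0.0]
wrist_force: [-0.2, -0.6, -2.1]
opening: 49.8
finger_force: 15.0
```

```bash
python3 go.py 466 40 57
```

```text
t 11.3 pos [463.6  43.2  99.7] tyang -0.056 tz [-0.001  0.002 -1.   ] open 49.8 q1,6 [-0.17 -0.11] F [-0.2 -0.6 -2.1] 15.000441279262304
tool delta [-3.1  2.6 42.7]
```

Call:
carry_out:
  series:
    - {"translation":[-0.003,0.003,0.01],"delta_rot":[0,0,0],"claw":255}
    - {"translation":[0,0,0.01],"delta_rot":[0,0,0],"claw":255}
    - {"translation":[0,0,0.01],"delta_rot":[0,0,0],"claw":255}
    - {"translation":[0,0,0.006],"delta_rot":[0,0,0],"claw":255}
    - {"translation":[0,0,0.004],"delta_rot":[0,0,0],"claw":255}
    - {"translation":[0,0,0.003],"delta_rot":[0,0,0],"claw":255}
    - {"translation":[0,0,0],"delta_rot":[0,0,0],"claw":255}
    - {"translation":[0,0,0],"delta_rot":[0,0,0],"claw":255}

```text
time: 11.97
position: [468.3, 36.6, 56.6]
tool_rot: [2.286, 2.154, 0.0]
wrist_force: [-0.9, -0.5, -0.0]
opening: 49.9
finger_force: 15.0
```

```bash
python3 go.py 466 40 56
```

```text
t 11.97 pos [468.3  36.6  56.6] tyang -0.059 tz [ 0. -0. -1.] open 49.9 q1,6 [-0.18 -0.12] F [-0.9 -0.5 -0. ] 14.99992785975337
tool delta [ 3.3 -2.5  0.6]
```

Call:
carry_out:
  series:
    - {"translation":[0,0,0.001],"delta_rot":[0,0,0],"claw":255}
    - {"translation":[0,0,0],"delta_rot":[0,0,0],"claw":255}
    - {"translation":[0,0,0],"delta_rot":[0,0,0],"claw":50}
    - {"translation":[0,0,0],"delta_rot":[0,0,0],"claw":50}
    - {"translation":[0,0,0],"delta_rot":[0,0,0],"claw":50}
    - {"translation":[0,0,0],"delta_rot":[0,0,0],"claw":50}
    - {"translation":[0,0,-0.01],"delta_rot":[0,0,0],"claw":50}
    - {"translation":[0,0,-0.02],"delta_rot":[0,0,0],"claw":50}
    - {"translation":[0,0,-0.03],"delta_rot":[0,0,0],"claw":50}
    - {"translation":[0,0,-0.035],"delta_rot":[0,0,0],"claw":50}
    - {"translation":[0,0,-0.035],"delta_rot":[0,0,0],"claw":50}
    - {"translation":[0,0,-0.035],"delta_rot":[0,0,0],"claw":50}
    - {"translation":[0,0,-0.035],"delta_rot":[0,0,0],"claw":50}
    - {"translation":[0,0,0],"delta_rot":[0,0,0],"claw":50}

```text
time: 13.13
position: [471.8, 36.2, 264.5]
tool_rot: [2.277, 2.147, 0.013]
wrist_force: [0.4, 0.1, 1.3]
opening: 73.9
finger_force: 0.0
```

```bash
python3 go.py 431 -402 254;python3 look.py | grep jar
```

```text
t 13.13 pos [471.8  36.2 264.5] tyang -0.059 tz [ 0.014 -0.003 -1.   ] open 73.9 q1,6 [-0.18 -0.12] F [0.4 0.1 1.3] 0.0
tool delta [-439.9  -15.2   11.1]
jar 196 [480.4 214.6] [ 430.3 -401.9   53. ]
```

Call:
carry_out:
  series:
    - {"translation":[-0.0259,-0.0009,0],"delta_rot":[0,0,0],"claw":50}
    - {"translation":[-0.0259,-0.0009,0],"delta_rot":[0,0,0],"claw":50}
    - {"translation":[-0.0259,-0.0009,0],"delta_rot":[0,0,0],"claw":50}
    - {"translation":[-0.0259,-0.0009,0],"delta_rot":[0,0,0],"claw":50}
    - {"translation":[-0.0259,-0.0009,0],"delta_rot":[0,0,0],"claw":50}
    - {"translation":[-0.0259,-0.0009,0],"delta_rot":[0,0,0],"claw":50}
    - {"translation":[-0.0259,-0.0009,0],"delta_rot":[0,0,0],"claw":50}
    - {"translation":[-0.0259,-0.0009,0],"delta_rot":[0,0,0],"claw":50}
    - {"translation":[-0.0259,-0.0009,0],"delta_rot":[0,0,0],"claw":50}
    - {"translation":[-0.0259,-0.0009,0],"delta_rot":[0,0,0],"claw":50}
    - {"translation":[-0.0259,-0.0009,0],"delta_rot":[0,0,0],"claw":50}
    - {"translation":[-0.0259,-0.0009,0],"delta_rot":[0,0,0],"claw":50}
    - {"translation":[-0.0259,-0.0009,0],"delta_rot":[0,0,0],"claw":50}
    - {"translation":[-0.0259,-0.0009,0],"delta_rot":[0,0,0],"claw":50}
    - {"translation":[-0.0259,-0.0009,0],"delta_rot":[0,0,0],"claw":50}
    - {"translation":[-0.0259,-0.0009,0],"delta_rot":[0,0,0],"claw":50}
    - {"translation":[-0.0259,-0.0009,0],"delta_rot":[0,0,0],"claw":50}
    - {"translation":[0,0,0],"delta_rot":[0,0,0],"claw":50}
    - {"translation":[0,0,0],"delta_rot":[0,0,0],"claw":50}

```text
time: 14.77
position: [426.0, -402.0, 254.1]
tool_rot: [-2.286, -2.151, -0.001]
wrist_force: [-0.9, 0.3, 0.0]
opening: 73.8
finger_force: 0.0
```

```bash
cat > chk.py <<'E'
from h import *
im,d,c=snap("top"); W=cloud(d,c)
print("mat",*jars(im,W)); print("tray",*jars(im,W,90,106,(380,620,-180,140)))
im,d,c=snap("wrist"); W=cloud(d,c)
for j in jars(im,W,44,60,(250,800,-600,-175)): print("wjar",*j)
E
python3 chk.py; python3 go.py 432 -402 10
```

```text
mat
tray (np.int32(47), array([321.1, 196.2]), array([478.7,  44.3,  98.1]))
wjar 1245 [322.4 169.1] [ 432.2 -401.    52.1]
t 14.87 pos [ 426.7 -400.7  254.8] tyang -0.059 tz [-0.001  0.002 -1.   ] open 74.2 q1,6 [-0.96 -0.9 ] F [-0.  -1.   0.1] 0.0
tool delta [ -1.4   5.6 244.8]
```

Call:
carry_out:
  series:
    - {"translation":[0,0.0055,0.02],"delta_rot":[0,0,0],"claw":50}
    - {"translation":[0,0,0.03],"delta_rot":[0,0,0],"claw":50}
    - {"translation":[0,0,0.03],"delta_rot":[0,0,0],"claw":50}
    - {"translation":[0,0,0.03],"delta_rot":[0,0,0],"claw":50}
    - {"translation":[0,0,0.03],"delta_rot":[0,0,0],"claw":50}
    - {"translation":[0,0,0.025],"delta_rot":[0,0,0],"claw":50}
    - {"translation":[0,0,0.02],"delta_rot":[0,0,0],"claw":50}
    - {"translation":[0,0,0.02],"delta_rot":[0,0,0],"claw":50}
    - {"translation":[0,0,0.02],"delta_rot":[0,0,0],"claw":50}
    - {"translation":[0,0,0.01],"delta_rot":[0,0,0],"claw":50}
    - {"translation":[0,0,0.01],"delta_rot":[0,0,0],"claw":50}
    - {"translation":[0,0,0],"delta_rot":[0,0,0],"claw":50}
    - {"translation":[0,0,0],"delta_rot":[0,0,0],"claw":255}
    - {"translation":[0,0,0],"delta_rot":[0,0,0],"claw":255}
    - {"translation":[0,0,0],"delta_rot":[0,0,0],"claw":255}
    - {"translation":[0,0,0],"delta_rot":[0,0,0],"claw":255}
    - {"translation":[0,0,0],"delta_rot":[0,0,0],"claw":255}

```text
time: 16.28
position: [432.8, -402.9, 11.8]
tool_rot: [2.285, 2.154, -0.0]
wrist_force: [-0.6, 0.0, 4.2]
opening: 49.3
finger_force: 15.0
```

```bash
python3 go.py 467 -81 100
```

```text
t 16.28 pos [ 432.8 -402.9   11.8] tyang -0.059 tz [ 0.001 -0.002 -1.   ] open 49.3 q1,6 [-0.95 -0.89] F [-0.6  0.   4.2] 15.000517666339874
tool delta [323.3  15.2 -88.7]
```

Call:
carry_out:
  series:
    - {"translation":[0,0,-0.01],"delta_rot":[0,0,0],"claw":255}
    - {"translation":[0,0,-0.02],"delta_rot":[0,0,0],"claw":255}
    - {"translation":[0,0,-0.02],"delta_rot":[0,0,0],"claw":255}
    - {"translation":[0,0,-0.02],"delta_rot":[0,0,0],"claw":255}
    - {"translation":[0,0,-0.02],"delta_rot":[0,0,0],"claw":255}
    - {"translation":[0.0231,0.0011,0],"delta_rot":[0,0,0],"claw":255}
    - {"translation":[0.0231,0.0011,0],"delta_rot":[0,0,0],"claw":255}
    - {"translation":[0.0231,0.0011,0],"delta_rot":[0,0,0],"claw":255}
    - {"translation":[0.0231,0.0011,0],"delta_rot":[0,0,0],"claw":255}
    - {"translation":[0.0231,0.0011,0],"delta_rot":[0,0,0],"claw":255}
    - {"translation":[0.0231,0.0011,0],"delta_rot":[0,0,0],"claw":255}
    - {"translation":[0.0231,0.0011,0],"delta_rot":[0,0,0],"claw":255}
    - {"translation":[0.0231,0.0011,0],"delta_rot":[0,0,0],"claw":255}
    - {"translation":[0.0231,0.0011,0],"delta_rot":[0,0,0],"claw":255}
    - {"translation":[0.0231,0.0011,0],"delta_rot":[0,0,0],"claw":255}
    - {"translation":[0.0231,0.0011,0],"delta_rot":[0,0,0],"claw":255}
    - {"translation":[0.0231,0.0011,0],"delta_rot":[0,0,0],"claw":255}
    - {"translation":[0.0231,0.0011,0],"delta_rot":[0,0,0],"claw":255}
    - {"translation":[0.0231,0.0011,0],"delta_rot":[0,0,0],"claw":255}
    - {"translation":[0,0,0],"delta_rot":[0,0,0],"claw":255}

```text
time: 17.95
position: [466.5, -76.9, 100.8]
tool_rot: [-2.282, -2.157, -0.001]
wrist_force: [-0.0, -0.5, -1.4]
opening: 49.8
finger_force: 15.0
```

```bash
python3 go.py 467 -81 57; python3 - <<'E'
from h import *
im,d,c=snap("wrist","pics/w3.png"); W=cloud(d,c)
for j in jars(im,W,85,110,(350,650,-200,180)): print("wjar",*j)
E
```

```text
t 17.95 pos [466.5 -76.9 100.8] tyang -0.056 tz [-0.     0.002 -1.   ] open 49.8 q1,6 [-0.42 -0.37] F [-0.  -0.5 -1.4] 15.000411719083786
tool delta [-4.2  0.8 43.8]
wjar 6349 [307.9  34.4] [469.   32.2  97. ]
```

View pics/w3.png

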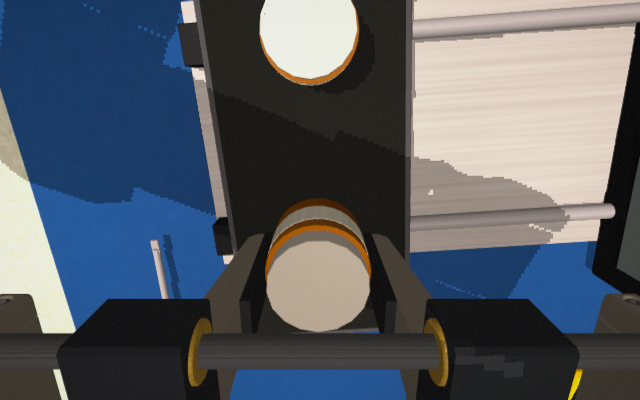

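Jar A stands upright on the tray (309,35), and the held jar (318,275) is upright. Now to lower it.

Call:
carry_out:
  series:
    - {"translation":[0,0,0.01],"delta_rot":[0,0,0],"claw":255}
    - {"translation":[0,0,0.01],"delta_rot":[0,0,0],"claw":255}
    - {"translation":[0,0,0.01],"delta_rot":[0,0,0],"claw":255}
    - {"translation":[0,0,0.006],"delta_rot":[0,0,0],"claw":255}
    - {"translation":[0,0,0.004],"delta_rot":[0,0,0],"claw":255}
    - {"translation":[0,0,0.003],"delta_rot":[0,0,0],"claw":255}
    - {"translation":[0,0,0.001],"delta_rot":[0,0,0],"claw":255}
    - {"translation":[0,0,0],"delta_rot":[0,0,0],"claw":255}
    - {"translation":[0,0,0],"delta_rot":[0,0,0],"claw":255}

```text
time: 18.75
position: [467.0, -80.5, 56.7]
tool_rot: [2.286, 2.154, 0.0]
wrist_force: [0.3, 1.0, -2.2]
opening: 49.6
finger_force: 15.0
```

```bash
python3 go.py 467 -81 56
```

```text
t 18.75 pos [467.  -80.5  56.7] tyang -0.059 tz [ 0.001 -0.    -1.   ] open 49.6 q1,6 [-0.43 -0.37] F [ 0.3  1.  -2.2] 14.999878741800785
tool delta [-0.5 -0.   0.7]
```

Call:
carry_out:
  series:
    - {"translation":[0,0,0.001],"delta_rot":[0,0,0],"claw":255}
    - {"translation":[0,0,0],"delta_rot":[0,0,0],"claw":255}
    - {"translation":[0,0,0],"delta_rot":[0,0,0],"claw":50}
    - {"translation":[0,0,0],"delta_rot":[0,0,0],"claw":50}
    - {"translation":[0,0,0],"delta_rot":[0,0,0],"claw":50}
    - {"translation":[0,0,0],"delta_rot":[0,0,0],"claw":50}
    - {"translation":[0,0,-0.01],"delta_rot":[0,0,0],"claw":50}
    - {"translation":[0,0,-0.02],"delta_rot":[0,0,0],"claw":50}
    - {"translation":[0,0,-0.03],"delta_rot":[0,0,0],"claw":50}
    - {"translation":[0,0,-0.035],"delta_rot":[0,0,0],"claw":50}
    - {"translation":[0,0,-0.035],"delta_rot":[0,0,0],"claw":50}
    - {"translation":[-0.02,0,-0.035],"delta_rot":[0,0,0],"claw":50}
    - {"translation":[-0.03,0,-0.02],"delta_rot":[0,0,0],"claw":50}
    - {"translation":[-0.04,0,0],"delta_rot":[0,0,0],"claw":50}
    - {"translation":[-0.03,0,0],"delta_rot":[0,0,0],"claw":50}
    - {"translation":[0,0,0],"delta_rot":[0,0,0],"claw":50}
    - {"translation":[0,0,0],"delta_rot":[0,0,0],"claw":50}

```text
time: 20.17
position: [459.4, -200.9, 241.1]
tool_rot: [-2.289, -2.152, -0.0]
wrist_force: [-0.4, 1.0, 0.3]
opening: 73.7
finger_force: 0.0
```

```bash
python3 go.py; python3 look.py|egrep "blue|yel|red"; python3 - <<'E'
from h import *
im,d,c=snap("wrist","pics/w4.png"); W=cloud(d,c)
for j in jars(im,W,85,110,(350,650,-200,180)): print("wjar",*j)
m=(W[...,2]>41)&(W[...,2]<49)&(im.max(2)<70)&(W[...,1]<140)
print(cv2.minAreaRect(W[m][:,:2].astype(np.float32)))
im,d,c=snap("top","pics/t3.png"); W=cloud(d,c); print("mat",jars(im,W)); print("tray",jars(im,W,90,106,(380,620,-180,140)))
E
```

```text
t 20.17 pos [ 459.4 -200.9  241.1] tyang -0.062 tz [ 0.  0. -1.] open 73.7 q1,6 [-0.65 -0.59] F [-0.4  1.   0.3] 0.0
red 16 ang -0.638 rad [89. 90. 92. 86. 88. 89. 91. 85. 87. 89. 91. 83.] ang top [-0.55 -0.58 -0.6  -0.57 -0.59 -0.62 -0.65 -0.61 -0.64 -0.67 -0.69 -0.63]
blue 27 ang -0.609 rad [71. 68. 69. 64. 65. 62. 63. 54. 55. 52. 53. 48.] ang top [-0.62 -0.6  -0.65 -0.6  -0.63 -0.61 -0.67 -0.57 -0.63 -0.61 -0.67 -0.59]
yel 37 ang -2.45 rad [15. 16. 19. 18. 21. 23. 23. 25. 27. 28. 29. 29.] ang top [-2.35 -2.45 -2.34 -2.55 -2.45 -2.35 -2.52 -2.43 -2.35 -2.5  -2.42 -2.34]
wjar 2309 [318.7  44.4] [468.6 -78.4  97. ]
((544.8851318359375, -193.20616149902344), (312.2366027832031, 301.8622741699219), 86.61166381835938)
mat []
tray [(np.int32(204), array([324.6, 199.9]), array([468.2,  35.1,  98.3])), (np.int32(113), array([364.3, 198.1]), array([471.7, -73.3,  98.9]))]
```

View pics/t3.png

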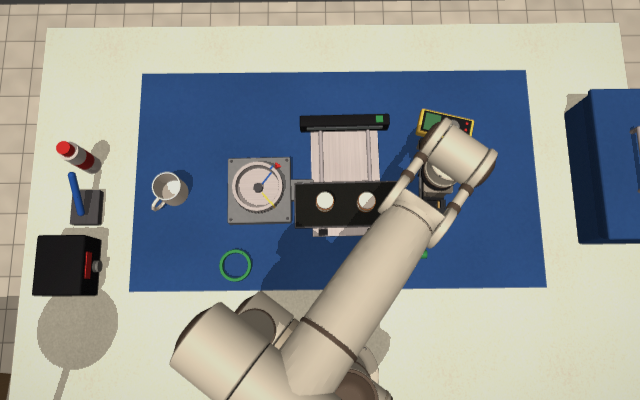

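Both lids sit on the tray, at (325,201) and (365,201), with nothing left on the mat and the blue mark still at the pointer. Back to the pulley.

Call:
carry_out:
  series:
    - {"translation":[0.025,0.0054,0],"delta_rot":[0,0,0],"claw":140}
    - {"translation":[0.025,0.0054,0],"delta_rot":[0,0,0],"claw":140}
    - {"translation":[0.025,0.0054,0],"delta_rot":[0,0,0],"claw":140}
    - {"translation":[0.025,0.0054,0],"delta_rot":[0,0,0],"claw":140}
    - {"translation":[0.025,0.0054,0],"delta_rot":[0,0,0],"claw":140}
    - {"translation":[0.025,0.0054,0],"delta_rot":[0,0,0],"claw":140}
    - {"translation":[0.025,0.0054,0],"delta_rot":[0,0,0],"claw":140}
    - {"translation":[0.025,0.0054,0],"delta_rot":[0,0,0],"claw":140}
    - {"translation":[0.025,0.0054,0],"delta_rot":[0,0,0],"claw":140}
    - {"translation":[0.025,0.0054,0],"delta_rot":[0,0,0],"claw":140}
    - {"translation":[0.025,0.0054,0],"delta_rot":[0,0,0],"claw":140}
    - {"translation":[0.025,0.0054,0],"delta_rot":[0,0,0],"claw":140}
    - {"translation":[0.025,0.0054,0],"delta_rot":[0,0,0],"claw":140}
    - {"translation":[0.025,0.0054,0],"delta_rot":[0,0,0],"claw":140}
    - {"translation":[0.025,0.0054,0],"delta_rot":[0,0,0],"claw":140}
    - {"translation":[0.025,0.0054,0],"delta_rot":[0,0,0],"claw":140}
    - {"translation":[0.025,0.0054,0],"delta_rot":[0,0,0],"claw":140}
    - {"translation":[0,0,0],"delta_rot":[0,0,0],"claw":140}
    - {"translation":[0,0,0],"delta_rot":[0,0,0],"claw":140}

```text
time: 21.9
position: [575.4, 220.8, 240.3]
tool_rot: [-2.282, -2.159, 0.001]
wrist_force: [-1.0, 0.4, -0.3]
opening: 41.6
finger_force: 0.0
```

```bash
python3 go.py 577.3 217.9 65
```

```text
t 21.9 pos [575.4 220.8 240.3] tyang -0.055 tz [-0.001 -0.    -1.   ] open 41.6 q1,6 [0.17 0.23] F [-1.   0.4 -0.3] 0.0
tool delta [ -2.7   2.2 175.3]
```

Call:
carry_out:
  series:
    - {"translation":[-0.001,0.001,0.02],"delta_rot":[0,0,0],"claw":140}
    - {"translation":[0,0,0.025],"delta_rot":[0,0,0],"claw":140}
    - {"translation":[0,0,0.025],"delta_rot":[0,0,0],"claw":140}
    - {"translation":[0,0,0.025],"delta_rot":[0,0,0],"claw":140}
    - {"translation":[0,0,0.02],"delta_rot":[0,0,0],"claw":140}
    - {"translation":[0,0,0.02],"delta_rot":[0,0,0],"claw":140}
    - {"translation":[0,0,0.02],"delta_rot":[0,0,0],"claw":140}
    - {"translation":[0,0,0.02],"delta_rot":[0,0,0],"claw":140}
    - {"translation":[0,0,0],"delta_rot":[0,0,0],"claw":140}
    - {"translation":[0,0,0],"delta_rot":[0,0,0],"claw":140}
    - {"translation":[0,0,0],"delta_rot":[0,0,0],"claw":255}
    - {"translation":[0,0,0],"delta_rot":[0,0,0],"claw":255}
    - {"translation":[0,0,0],"delta_rot":[0,0,0],"claw":255}
    - {"translation":[0,0,0],"delta_rot":[0,0,0],"claw":255}
    - {"translation":[0,0,0],"delta_rot":[0,0,0],"claw":255}
    - {"translation":[0,0,0],"delta_rot":[0,0,0],"claw":255}
  squeeze: 15

```text
time: 23.23
position: [577.2, 217.7, 66.4]
tool_rot: [2.285, 2.156, -0.001]
wrist_force: [-4.4, -1.3, 6.4]
opening: 11.2
finger_force: 14.9
```

```bash
python3 go.py
```

```text
t 23.23 pos [577.2 217.7  66.4] tyang -0.058 tz [-0.    -0.001 -1.   ] open 11.2 q1,6 [0.17 0.22] F [-4.4 -1.3  6.4] 14.88858106022235
```

Call:
carry_out:
  series:
    - {"translation":[0.0013,0,0],"delta_rot":[0,0,-0.02],"claw":255}
    - {"translation":[0.0026,-5e-05,0],"delta_rot":[0,0,-0.04],"claw":255}
    - {"translation":[0.0039,-0.00012,0],"delta_rot":[0,0,-0.06],"claw":255}
    - {"translation":[0.0039,-0.00012,0],"delta_rot":[0,0,-0.06],"claw":255}
    - {"translation":[0.0039,-0.00012,0],"delta_rot":[0,0,-0.06],"claw":255}
    - {"translation":[0.0039,-0.00012,0],"delta_rot":[0,0,-0.06],"claw":255}
    - {"translation":[0.0039,-0.00012,0],"delta_rot":[0,0,-0.06],"claw":255}
    - {"translation":[0.0039,-0.00012,0],"delta_rot":[0,0,-0.06],"claw":255}
    - {"translation":[0.0039,-0.00012,0],"delta_rot":[0,0,-0.06],"claw":255}
    - {"translation":[0.0039,-0.00012,0],"delta_rot":[0,0,-0.06],"claw":255}
    - {"translation":[0.0039,-0.00012,0],"delta_rot":[0,0,-0.06],"claw":255}
    - {"translation":[0.0039,-0.00012,0],"delta_rot":[0,0,-0.06],"claw":255}
    - {"translation":[0.0039,-0.00012,0],"delta_rot":[0,0,-0.06],"claw":255}
    - {"translation":[0.0039,-0.00012,0],"delta_rot":[0,0,-0.06],"claw":255}
    - {"translation":[0.0039,-0.00012,0],"delta_rot":[0,0,-0.06],"claw":255}
    - {"translation":[0.0039,-0.00012,0],"delta_rot":[0,0,-0.06],"claw":255}
    - {"translation":[0.0026,-5e-05,0],"delta_rot":[0,0,-0.04],"claw":255}
    - {"translation":[0.0013,0,0],"delta_rot":[0,0,-0.02],"claw":255}
    - {"translation":[0,0,0],"delta_rot":[0,0,0],"claw":255}

```text
time: 24.82
position: [554.2, 271.4, 66.5]
tool_rot: [1.029, 2.964, -0.002]
wrist_force: [2.2, -5.2, 2.9]
opening: 10.3
finger_force: 14.8
```

```bash
python3 go.py; python3 - <<'E'
from h import *
im,d,c=snap("top"); W=cloud(d,c); print("tray",jars(im,W,90,106,(380,620,-180,140)))
E
```

```text
t 24.82 pos [554.2 271.4  66.5] tyang 0.903 tz [ 0.003 -0.002 -1.   ] open 10.3 q1,6 [ 0.26 -0.64] F [ 2.2 -5.2  2.9] 14.849528074264526
tray [(np.int32(199), array([324.1, 179.6]), array([524.9,  35.6,  98.5])), (np.int32(192), array([365.6, 179.9]), array([523.1, -78.4,  98.2]))]
```

Call:
carry_out:
  series:
    - {"translation":[0.0013,0,0],"delta_rot":[0,0,-0.02],"claw":255}
    - {"translation":[0.0026,-5e-05,0],"delta_rot":[0,0,-0.04],"claw":255}
    - {"translation":[0.0039,-0.00012,0],"delta_rot":[0,0,-0.06],"claw":255}
    - {"translation":[0.0039,-0.00012,0],"delta_rot":[0,0,-0.06],"claw":255}
    - {"translation":[0.0039,-0.00012,0],"delta_rot":[0,0,-0.06],"claw":255}
    - {"translation":[0.0039,-0.00012,0],"delta_rot":[0,0,-0.06],"claw":255}
    - {"translation":[0.0039,-0.00012,0],"delta_rot":[0,0,-0.06],"claw":255}
    - {"translation":[0.0039,-0.00012,0],"delta_rot":[0,0,-0.06],"claw":255}
    - {"translation":[0.0039,-0.00012,0],"delta_rot":[0,0,-0.06],"claw":255}
    - {"translation":[0.0039,-0.00012,0],"delta_rot":[0,0,-0.06],"claw":255}
    - {"translation":[0.0039,-0.00012,0],"delta_rot":[0,0,-0.06],"claw":255}
    - {"translation":[0.0039,-0.00012,0],"delta_rot":[0,0,-0.06],"claw":255}
    - {"translation":[0.0039,-0.00012,0],"delta_rot":[0,0,-0.06],"claw":255}
    - {"translation":[0.0026,-5e-05,0],"delta_rot":[0,0,-0.04],"claw":255}
    - {"translation":[0.0026,-5e-05,0],"delta_rot":[0,0,-0.04],"claw":255}
    - {"translation":[0.0013,0,0],"delta_rot":[0,0,-0.02],"claw":255}
    - {"translation":[0,0,0],"delta_rot":[0,0,0],"claw":255}
    - {"translation":[0,0,0],"delta_rot":[0,0,0],"claw":255}

```text
time: 26.37
position: [505.0, 285.6, 66.6]
tool_rot: [-0.236, 3.127, -0.001]
wrist_force: [5.4, -1.6, 0.1]
opening: 10.8
finger_force: 15.0
```

```bash
python3 go.py; python3 look.py | egrep "red|blue|yel"; python3 - <<'E'
from h import *
im,d,c=snap("top"); W=cloud(d,c); print("tray",jars(im,W,90,106,(380,680,-180,140)))
E
```

```text
t 26.37 pos [505.  285.6  66.6] tyang 1.722 tz [ 0.005 -0.    -1.   ] open 10.8 q1,6 [ 0.31 -1.41] F [ 5.4 -1.6  0.1] 14.991384988215941
red 10 ang -0.635 rad [90. 88. 89. 85. 87. 89. 91. 81. 83. 85.] ang top [-0.58 -0.6  -0.63 -0.62 -0.65 -0.67 -0.7  -0.61 -0.64 -0.67]
yel 21 ang -0.675 rad [69. 71. 65. 67. 68. 63. 65. 58. 52. 53. 49. 51.] ang top [-0.65 -0.68 -0.65 -0.68 -0.73 -0.68 -0.7  -0.66 -0.61 -0.68 -0.68 -0.7 ]
tray [(np.int32(198), array([323.6, 162.3]), array([574.2,  36.3,  98.1])), (np.int32(197), array([364.9, 162.5]), array([572.4, -77.9,  98. ]))]
```

Call:
carry_out:
  series:
    - {"translation":[0.0013,0,0],"delta_rot":[0,0,-0.02],"claw":255}
    - {"translation":[0,0,0],"delta_rot":[0,0,0],"claw":255}
    - {"translation":[0,0,0],"delta_rot":[0,0,0],"claw":255}
    - {"translation":[0,0,0],"delta_rot":[0,0,0],"claw":140}
    - {"translation":[0,0,0],"delta_rot":[0,0,0],"claw":140}
    - {"translation":[0,0,0],"delta_rot":[0,0,0],"claw":140}
    - {"translation":[0,0,0],"delta_rot":[0,0,0],"claw":140}
    - {"translation":[0,0,-0.01],"delta_rot":[0,0,0],"claw":140}
    - {"translation":[0,0,-0.02],"delta_rot":[0,0,0],"claw":140}
    - {"translation":[0,0,-0.03],"delta_rot":[0,0,0],"claw":140}
    - {"translation":[0,0,-0.03],"delta_rot":[0,0,0],"claw":140}
    - {"translation":[0,0,-0.03],"delta_rot":[0,0,0],"claw":140}
    - {"translation":[0,0,-0.03],"delta_rot":[0,0,0],"claw":140}
    - {"translation":[0,0.03,-0.03],"delta_rot":[0,0,0],"claw":140}
    - {"translation":[0,0.03,0],"delta_rot":[0,0,0],"claw":140}
    - {"translation":[0,0.03,0],"delta_rot":[0,0,0],"claw":140}
    - {"translation":[0,0.03,0],"delta_rot":[0,0,0],"claw":140}
    - {"translation":[0,0.03,0],"delta_rot":[0,0,0],"claw":140}
    - {"translation":[0,0,0],"delta_rot":[0,0,0],"claw":140}

```text
time: 28.05
position: [474.1, 437.4, 245.5]
tool_rot: [0.274, -3.129, -0.004]
wrist_force: [-0.1, -0.3, 0.0]
opening: 41.6
finger_force: 0.0
```

```bash
python3 go.py; python3 look.py | egrep "rim|red|blue|yel"; python3 - <<'E'
from h import *
im,d,c=snap("top"); W=cloud(d,c); print("tray",jars(im,W,90,106,(380,680,-180,140)))
cv2.imwrite("pics/t4.png",cv2.resize(im[90:270,150:520,::-1],None,fx=2.1,fy=2.1,interpolation=cv2.INTER_CUBIC))
E
```

```text
t 28.05 pos [474.1 437.4 245.5] tyang 1.745 tz [-0.     0.002 -1.   ] open 41.6 q1,6 [ 0.56 -1.19] F [-0.1 -0.3  0. ] 0.0
rim 543 [511.61762055 221.27202676  64.70517531] 89.08918537681541
red 17 ang -0.634 rad [89. 90. 92. 86. 88. 90. 91. 85. 87. 89. 91. 81.] ang top [-0.55 -0.57 -0.6  -0.57 -0.59 -0.62 -0.65 -0.61 -0.64 -0.67 -0.69 -0.6 ]
blue 16 ang 1.089 rad [70. 69. 64. 64. 58. 56. 52. 49. 48. 44. 37. 34.] ang top [1.13 1.09 1.12 1.08 1.12 1.09 1.08 1.1  1.06 1.08 1.09 1.06]
yel 36 ang -0.628 rad [81. 68. 70. 71. 66. 68. 62. 64. 61. 59. 56. 58.] ang top [-0.48 -0.6  -0.64 -0.67 -0.62 -0.66 -0.61 -0.64 -0.68 -0.64 -0.61 -0.66]
tray [(np.int32(195), array([323.6, 162. ]), array([575.2,  36.3,  97.9])), (np.int32(195), array([364.8, 162.1]), array([573.6, -77.7,  97.9]))]
```

View pics/t4.png

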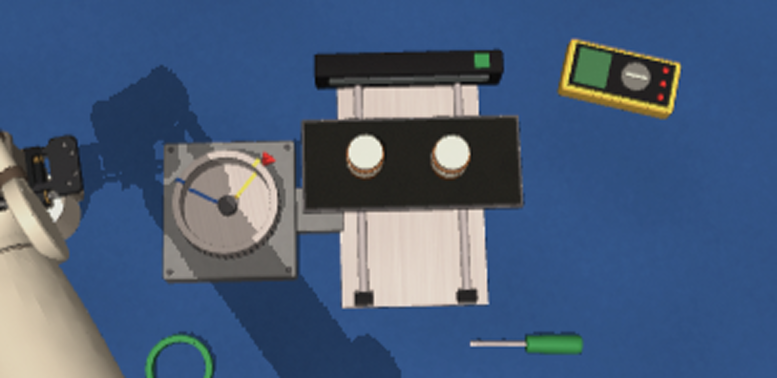

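The yellow mark (258,160) faces the red pointer (267,158). Both jars stand upright on the tray at (365,152) and (450,152), and the gripper is clear.

```bash
python3 -c "
from plant import ctrl
print(ctrl.sign_off())"
```

```text
the job is handed in; nothing more can be done
None
```

I handed the job in at about 28 s on the robot clock: the blue mark was brought to the pointer, both amber jars (only two were present) were set upright on the tray, and the pulley was turned until yellow matched the pointer to about 0.01 rad; sign-off returned no verdict.

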